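# Lever open the hole-saw case and put the saws away

## Task

The lid of the small plywood case has no handle: put the scraper's blade into the notch under its front edge and lever the lid up, letting nothing but the scraper touch the lid until its edge stands a good 30 mm clear, then swing it open past upright so that it stays open. Stand the two hole saws in the case, shank up, one in each compartment, set down and not dropped. Leave the scraper lying flat on the bench, and leave the tumbler, the brush and the batten where they are.

Things in the scene. Friction and masses are not known exactly. Their poses are not given: they have to be found in the camera images.
- case: plywood case fixed to the bench, 140 (x) by 190 (y) by 105 mm high, walls and floor 8 mm, with a hinged lid. Origin: centre of the underside; x points from the front wall (notch in its middle) to the hinge wall, z up. Two steel hinge leaves show on the lid's top at the hinge side. Inside, a partition 40 mm high, 8 mm thick, along x at y = 0 makes two compartments, each 124 (x) by 83 mm (y).
- lid (a joint): angle of the lid in rad: 0 shut, pi/2 upright, 1.9 at its stop. The lid is a plywood board 140 by 190 by 6 mm lying on the case's top edges, flush with the outside; its underside is at 105 mm when shut. Its hinge is stiff, so it stays at any angle where it is left. About 1.5 to 2 N at the front edge lifts it.
- lid_hinge (a point): middle of the hinge line: on the case's rear top edge, at the level of the lid's underside (case x = +70 mm, z = 105 mm); the hinge line runs along the case's y
- lid_edge (a point): middle of the lid's front edge, on its underside, 140 mm from the hinge line; moves with the lid
- notch (a point): centre of the mouth of the notch, on the outer face of the case's front wall (case x = -70 mm, z = 100 mm). The notch is cut through the front wall from its top edge: 60 mm wide (case y), 10 mm high, 8 mm deep, then the open inside; the lid's underside closes it above
- well_a (a point): centre of the floor of the compartment on the case's +y side (8 mm above the case's origin)
- well_b (a point): centre of the floor of the compartment on the case's -y side (8 mm above the case's origin)
- scraper: stiff scraper, 195 mm long, 0.13 kg, lying on the bench: wooden handle 24 mm wide (y) and 28 mm high (z) from x = -70 to +30 mm, then a flat steel blade 32 mm wide and 3 mm thick up to x = +125 mm, its middle plane at z = 14 mm. Origin: on the underside of the handle where it is best gripped; x points along the blade to its tip, z up
- blade_tip (a point): middle of the end edge of the scraper's blade (scraper x = +125 mm, z = 14 mm)
- saw_a: steel hole saw standing teeth down: closed cup 52 mm in diameter and 50 mm high, with a round shank of 13 mm diameter rising from the centre of its top to 90 mm above the underside; 0.2 kg. Origin: centre of the underside, z up along the shank. The two hole saws are alike.
- saw_b: steel hole saw standing teeth down: closed cup 52 mm in diameter and 50 mm high, with a round shank of 13 mm diameter rising from the centre of its top to 90 mm above the underside; 0.2 kg. Origin: centre of the underside, z up along the shank. The two hole saws are alike.
- tumbler: dark steel drinking tumbler with lid, 70 mm in diameter at the top, 112 mm high, standing on the bench; leave alone. Origin: centre of the underside
- brush: flat paint brush, 180 mm long, lying on the bench; leave alone. Origin: on the underside, below the steel band; x points to the bristle end
- batten: pine batten 220 by 45 by 20 mm lying on the bench; leave alone. Origin: centre of the underside, x along it
Mind the look-alikes: they are no part of the job. Leave any yellow look-alike of the saw_a alone. Several things have the shape of the case; the one meant has the colours described above.

How it is judged:
By the outcome, as a careful person would: the job done as asked, in the order asked, and still so for the second after the job is handed in, with the robot touching nothing.
It also fails if it takes over 72 s, if anything falls off the work surface, if the arm or the gripper's body presses on something with over 40 N, if the wrist force passes 120 N, or if a joint passes its speed limit or range.

## Robot

A 7-joint arm with a two-finger parallel gripper is mounted at the origin on the work surface. World frame = base frame: x ahead of the robot, y to its left, z up, the work surface at z = 0. Lengths are in m, angles in rad, forces in N, time in s.
With the tool pointing down it reaches from about 0.4 to 0.85 m from the base axis. Payload 6.9 kg.
Tool frame: the origin (TCP) lies midway between the tips of the shut fingers; the grasp point (between the pads) lies behind it (ctrl.pinch_z is the z of the grasp point in the tool frame, in m); z points along the fingers, y is the direction in which the jaws open and shut (so a half turn about z gives the same grasp; the last joint's range is limited). The gripper opens to 85 mm and grips with 20 to 120 N. Pads are 22 mm wide; open, the fingers measure 114 mm over their backs; the gripper's body (76 mm by 85 mm) begins 54 mm behind the grasp point. The pads swing forward as they close: fully open they stand 13 mm farther back than shut.
Start: joints at [-1.06, 0.507, -0.238, 1.5, 0.126, 1.149, -0.155], TCP at [0.246, 0.574, 0.231] pointing down, gripper open.
Joint ranges: [-3.08, 3.08], [-0.24, 2.05], [-1.43, 1.35], [0, 2.5], [-1.52, 4.66], [0.17, 1.96], [-2.89, 2.89]. Speed limits (rad/s): [2.39, 2.39, 3.14, 3.14, 3.14, 3.14, 3.14].

## Interface

Orientations are given as a unit quaternion [w, x, y, z].
In Python, from station import ctrl, get_state, vision, ticket, models gives the robot as it stands. Calls block until the motion is done:
- ctrl.movep(position, orientation): joint-space move of the TCP to a pose.
- ctrl.movel(position, frame=None, max_speed=0.15): straight line of the TCP; frame=None keeps the orientation; max_speed is the mean speed in m/s.
- ctrl.set_joints(angles): joint-space move.
- ctrl.ungrasp() and ctrl.close_gripper(force=None): open the fingers fully, or close them until they stop; force is the grip in N (None keeps the last).
- ctrl.pause(seconds).
- ctrl.ik(position, orientation): joint angles nearest the present ones, or None.
- get_state(): the state.
- vision.grab_frame(name): name is "scene" or "side" or "wrist"; returns (picture, depth): 384x512x3 uint8, blue, green, red; 384x512 float32, m along the optical axis (not along the pixel's ray), 0 where there is no reading.
- vision.camera_info(name): a dict with "mtx" (3x3 intrinsics, pixels), "R" (3x3) and "t" (3): a world point X has camera coordinates R X + t; the wrist camera has in their place "hand_eye" (4x4, takes a point from camera to tool coordinates, whose origin is the TCP and whose axes are the flange's). Camera axes: x right, y down, z forward; pixel columns grow to the right and rows downward; lengths in m; the calibration is good to about 2 mm. A picture is of the moment at which its call begins: read the wrist's pose just before it. camera_info takes no time and is no camera call.
A pose or a line that the arm cannot do raises ctrl.Unreachable and nothing moves.
- ticket.close_job(): hands the job in, once; it reports no verdict.
Trained networks look in the newest picture that a camera, given by its name, has taken for a name from the list of things; names that differ only in an ending like _2 or _b are one class to them, and where a whole thing is asked for, a point or a joint stands for the part that bears it (a point fixed in the world has none). Each returns a list of dicts, best first, with "p" (0 to 1); they miss things now and then, are a little off and sometimes report something else, mostly with a low value. They report only what shows in the picture. A call takes as long as a camera call. They do not tell look-alikes from the thing itself.
- models.recognise(camera, target): "point" ([column, row] in pixels, amid what is visible of it).
- models.masks_of(camera, target): "mask" (384x512 bool, what is visible of it) and "point" ([column, row] in pixels, amid what is visible of it).
The state is a dict: "time": time; "qpos": joint angles; "qd": joint speeds; "tau": joint torques, N m; "tcp_pos": TCP position; "eef_rot": TCP orientation; "contact_force": force on the tool from outside, world axes, zero at the start; "wrist_torque": the same for the moment, N m; "width": finger opening in m.
Only numpy, scipy, OpenCV 4.12 (cv2) and the standard library are available. Lean on these libraries where they do the work, as an engineer would, in place of code of your own. Each camera call takes 0.05 s, during which the arm holds its last target. There are 200 camera calls.

## Working session

There is one attempt and no reset: what is moved stays moved. The work goes in short steps, each a Python script; the robot and the scene stay as the last script left them, time stands still between calls to the robot, and variables do not carry over. Pictures are saved under pics/ and viewed, about 8 in all and at most 12, crops included, and the job is handed in when it is done.

```bash
ls; mkdir -p pics; python3 - <<'E'
from station import ctrl,get_state,vision,models
import cv2,numpy as np
s=get_state();print(s['time'],s['tcp_pos'],s['eef_rot'],s['width'],ctrl.pinch_z)
ims=[]
for n in("scene","side"):
    im,d=vision.grab_frame(n);np.savez(f'{n}0.npz',im=im,d=d);cv2.imwrite(f'pics/{n}0.png',cv2.resize(im,(800,600)))
    ci=vision.camera_info(n);print(n,ci['mtx'].tolist(),(-ci['R'].T@ci['t']).round(3),ci['R'].round(3).tolist())
    for t in('case','lid','scraper','saw_a','tumbler','brush','batten'):
        for r in models.masks_of(n,t)[:5]:
            m=r['mask']&(d>0);v,u=np.nonzero(m);z=d[m]
            P=(np.linalg.inv(ci['mtx'])@np.array([u*z,v*z,z])).T;P=(P-ci['t'])@ci['R']
            print(t,round(r['p'],2),np.round(r['point']),m.sum(),np.median(P,0).round(3),P.min(0).round(3),P.max(0).round(3)) if len(P) else 0
E
```

```text
pics
0.0 [0.2460074  0.57398607 0.23041815] [-1.63871234e-04  2.01000765e-01  9.79590657e-01 -9.00263104e-04] 0.0855001558260038 -0.0187
scene [[365.15997153767427, 0.0, 257.4590341579323], [0.0, 365.15997153767427, 194.35286163735626], [0.0, 0.0, 1.0]] [ 0.948 -0.343  0.826] [[0.621, 0.784, 0.013], [0.632, -0.49, -0.6], [-0.464, 0.381, -0.8]]
case 0.95 [329. 160.] 4484 [0.549 0.229 0.109] [ 0.354  0.154 -0.004] [0.649 0.473 0.116]
case 0.94 [271. 100.] 3366 [0.254 0.279 0.107] [ 0.065  0.191 -0.004] [0.349 0.495 0.116]
case 0.68 [120. 295.] 1403 [ 0.553 -0.379  0.111] [ 0.439 -0.416 -0.003] [ 0.572 -0.345  0.116]
case 0.67 [412. 230.] 6294 [0.833 0.219 0.11 ] [ 0.671  0.153 -0.003] [0.933 0.438 0.116]
lid 0.97 [334. 149.] 2735 [0.539 0.257 0.111] [ 0.342  0.157 -0.004] [0.648 0.47  0.116]
lid 0.84 [424. 221.] 4172 [0.824 0.25  0.111] [ 0.67   0.155 -0.004] [0.932 0.446 0.116]
lid 0.72 [276.  89.] 1708 [0.235 0.303 0.111] [ 0.012  0.199 -0.004] [0.344 0.48  0.116]
lid 0.44 [210. 274.] 567 [ 0.61  -0.192  0.05 ] [ 0.566 -0.214 -0.001] [ 0.628 -0.152  0.092]
scraper 0.82 [252. 219.] 69
[... 1844 characters left out ...]
 ] [ 0.476 -0.241  0.092]
saw_a 0.61 [306. 248.] 508 [ 0.59  -0.194  0.048] [ 0.572 -0.215 -0.004] [ 0.623 -0.148  0.091]
tumbler 0.92 [340. 316.] 1398 [ 0.523 -0.386  0.11 ] [ 0.499 -0.414 -0.003] [ 0.61  -0.319  0.115]
tumbler 0.57 [379. 264.] 1236 [ 0.712 -0.311  0.015] [ 0.66  -0.412 -0.005] [ 0.778 -0.239  0.022]
tumbler 0.51 [197. 129.] 2279 [0.524 0.256 0.11 ] [ 0.415  0.156 -0.006] [0.643 0.496 0.115]
brush 0.69 [378. 264.] 1179 [ 0.713 -0.308  0.015] [ 0.66  -0.412 -0.004] [ 0.782 -0.237  0.022]
batten 0.7 [248. 272.] 574 [ 0.433 -0.179  0.048] [ 0.412 -0.198 -0.001] [ 0.481 -0.118  0.091]
batten 0.59 [318. 185.] 1182 [ 0.755 -0.032  0.018] [ 0.728 -0.132 -0.006] [0.81  0.106 0.024]
```

View pics/scene0.png

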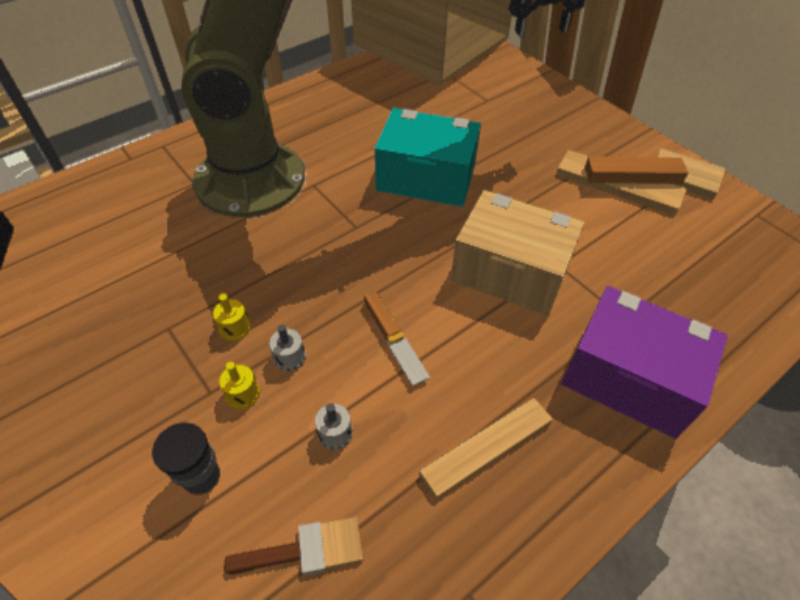

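View pics/side0.png

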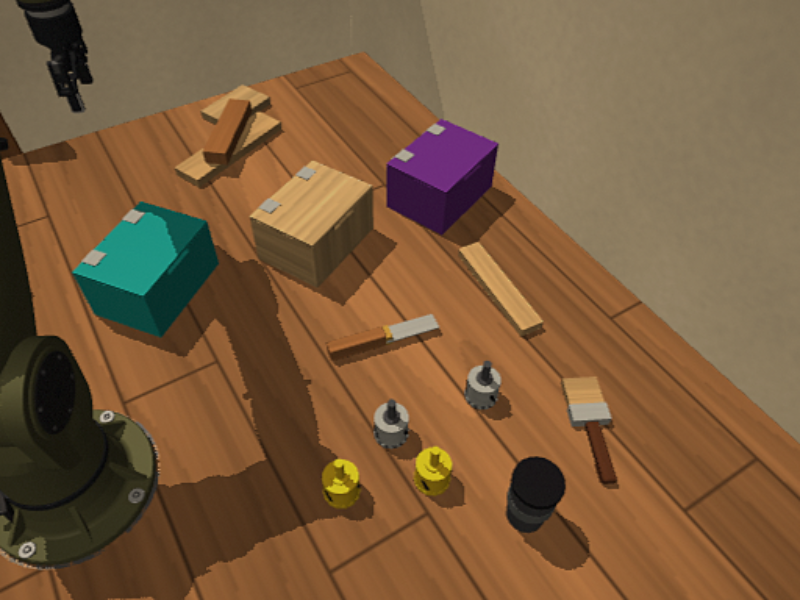

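The plywood case is the middle one (scene picture 520,250), not teal (428,155) or purple (645,360). The notch faces the robot's right (-y) and the hinges are on the +y side. The steel saws are at (288,348) and (334,427). The yellow ones at (231,318) and (239,384) are look-alikes. The scraper is at (395,340).

```bash
cat > h.py <<'E'
from station import ctrl,get_state,vision,models,ticket
import cv2,numpy as np
from scipy.spatial.transform import Rotation as R
def cloud(n,im=None,d=None):
    ci=vision.camera_info(n)
    if n=='wrist':
        s=get_state()
    if im is None: im,d=vision.grab_frame(n)
    v,u=np.nonzero(d>0);z=d[v,u]
    P=(np.linalg.inv(ci['mtx'])@np.array([u*z,v*z,z])).T
    if n=='wrist':
        H=ci['hand_eye'];P=P@H[:3,:3].T+H[:3,3]
        q=s['eef_rot'];P=R.from_quat(np.r_[q[1:],q[0]]).apply(P)+s['tcp_pos']
    else: P=(P-ci['t'])@ci['R']
    return P,im[v,u],im
def box(P,lo,hi): return np.all((P>lo)&(P<hi),1)
def rect(P):
    r=cv2.minAreaRect((P[:,:2]*1000).astype(np.float32));return r
def quat(zdir,ydir):
    z=np.array(zdir,float);z/=np.linalg.norm(z);y=np.array(ydir,float);y-=z*(y@z);y/=np.linalg.norm(y)
    q=R.from_matrix(np.c_[np.cross(y,z),y,z]).as_quat();return np.r_[q[3],q[:3]]
E
python3 - <<'E'
from h import *
for n in('scene','side'):
    f=np.load(n+'0.npz');P,c,_=cloud(n,f['im'],f['d'])
    L=P[box(P,[.40,.13,.100],[.67,.36,.12])];T=L[L[:,2]>.107]
    r=rect(T);print(n,'lid',len(T),np.median(T[:,2]),r,cv2.boxPoints(r).round().tolist())
    S=P[box(P,[.40,-.06,.006],[.64,.04,.05])];r=rect(S);print('scr',r,cv2.boxPoints(r).round().tolist())
    Hd=S[S[:,2]>.022];r=rect(Hd);print('handle',r, Hd[:,:2].mean(0))
    B=S[(S[:,2]<.019)&(S[:,2]>.011)];r=rect(B);print('blade',r,np.median(B[:,2]))
    for k,(x,y) in dict(b=(.60,-.19),a=(.442,-.177)).items():
        W=P[box(P,[x-.05,y-.05,.003],[x+.05,y+.05,.12])]
        t=W[W[:,2]>.084];t2=W[(W[:,2]>.046)&(W[:,2]<.053)];print(k,'shanktop',t.mean(0).round(4),len(t),'cup top',cv2.minEnclosingCircle((t2[:,:2]*1000).astype(np.float32)))
E
```

```text
scene lid 2635 0.11077119635663438 ((533.2230224609375, 260.1258544921875), (190.06344604492188, 144.4843292236328), 26.688976287841797) [[416.0, 282.0], [481.0, 153.0], [651.0, 238.0], [586.0, 367.0]]
scr ((522.2438354492188, -10.784236907958984), (32.99361038208008, 195.98292541503906), 78.97953796386719) [[423.0, -8.0], [615.0, -46.0], [622.0, -13.0], [429.0, 24.0]]
handle ((480.6453552246094, -3.6249008178710938), (25.818368911743164, 111.59010314941406), 78.66619110107422) [ 0.483064   -0.00453029]
blade ((523.7109375, -11.069950103759766), (32.99361038208008, 192.99365234375), 78.97953796386719) 0.01544882759540053
b shanktop [ 0.6016 -0.1874  0.0895] 31 cup top ((601.253173828125, -187.04055786132812), 26.410226821899414)
a shanktop [ 0.4419 -0.1704  0.0891] 25 cup top ((441.6232604980469, -170.785888671875), 26.01764488220215)
side lid 2179 0.11022790419077592 ((529.96923828125, 260.658935546875), (195.47605895996094, 143.54214477539062), 26.69171714782715) [[410.0, 281.0], [475.0, 153.0], [650.0, 240.0], [585.0, 369.0]]
scr ((519.582275390625, -10.965187072753906), (34.32955551147461, 195.73667907714844), 79.03898620605469) [[420.0, -9.0], [612.0, -46.0], [619.0, -13.0], [427.0, 24.0]]
handle ((477.406982421875, -4.126256942749023), (27.9316349029541, 109.45378112792969), 79.58161163330078) [ 0.4748543 -0.0040654]
blade ((519.6907958984375, -10.9862060546875), (34.32955551147461, 195.51559448242188), 79.03898620605469) 0.014782344239219463
b shanktop [ 0.5982 -0.188   0.0888] 27 cup top ((599.23779296875, -187.9640350341797), 26.838577270507812)
a shanktop [ 0.4385 -0.1712  0.0893] 25 cup top ((439.24462890625, -171.06292724609375), 26.530414581298828)
```

```bash
cat >> h.py <<'E'
C=np.array([.5315,.2604]);A=np.radians(26.7)
ex=np.array([-np.sin(A),np.cos(A),0]);ey=np.array([-np.cos(A),-np.sin(A),0])
def case(x,y,z): return np.r_[C,0]+ex*x+ey*y+np.array([0,0,z])
SO=np.array([.494,-.0057,0]);SA=np.radians(-11.0);sx=np.array([np.cos(SA),np.sin(SA),0])
down=[0,0,-1]
def qx(xdir): # tool down with tool x along xdir
    return quat(down,np.cross(down,xdir))
E
python3 - <<'E'
from h import *
def p(n,pos,q):
    j=ctrl.ik(pos,q);print(n,None if j is None else np.round(j,2))
for s in(1,-1):
    print('sign',s)
    p('grasp',SO+[0,0,.004],qx(s*sx))
    p('pre',case(-.07-.15,0,.09),qx(s*ex))
    p('ins',case(-.07-.1,0,.09),qx(s*ex))
    for a in(.5,1.,1.57,1.85):
        p(a,case(.07-.12*np.cos(a)-.125,0,.105+.12*np.sin(a)-.01),qx(s*ex))
    for k,v in dict(b=(.600,-.1875),a=(.4405,-.171)).items():
        for q0 in (ex,ey): p('saw'+k,np.r_[v,.055],qx(s*q0))
    for y in(.0455,-.0455): p('well',case(0,y,.063),qx(s*ey));p('hi',case(0,y,.25),qx(s*ey))
E
```

```text
sign 1
grasp [-0.23  0.65  0.28  2.1  -0.4   0.45 -1.39]
pre [-0.19  0.65  0.08  1.66 -0.06  0.84  0.38]
ins [-0.24  0.63  0.04  1.7  -0.03  0.81  0.28]
0.5 [-0.26  0.56  0.05  1.64 -0.03  0.95  0.26]
1.0 [-0.3   0.5   0.01  1.61 -0.01  1.03  0.17]
1.57 [-0.4   0.47 -0.01  1.61  0.01  1.06  0.06]
1.85 [-0.45  0.47 -0.02  1.62  0.01  1.05 -0.  ]
sawb [ 0.18  0.69  0.14  1.7  -0.13  0.76  0.85]
sawb [ 0.39  0.69 -0.21  1.7   0.19  0.77  2.13]
sawa [ 0.1   0.54  0.32  2.12 -0.32  0.53  1.12]
sawa [ 0.44  0.52 -0.17  2.11  0.17  0.52  2.18]
well [-0.26  0.6  -0.36  1.91  0.32  0.68  1.22]
hi [-0.24  0.38 -0.38  1.68  0.15  1.11  1.38]
well [-0.27  0.71 -0.37  1.66  0.32  0.83  1.25]
hi [-0.27  0.53 -0.39  1.43  0.2   1.22  1.36]
sign -1
grasp [ 0.06  0.63 -0.15  2.1   0.21  0.43  1.13]
pre [-0.71  0.95  1.15  1.66 -0.93  1.18 -1.99]
ins [ 0.23  0.73 -0.76  1.69  0.6   0.97  2.85]
0.5 [-0.82  0.83  1.15  1.65 -0.8   1.21 -2.16]
1.0 [-0.9   0.76  1.15  1.62 -0.72  1.25 -2.28]
1.57 [ 0.08  0.56 -0.79  1.6   0.42  1.16  2.8 ]
1.85 [ 0.03  0.56 -0.8   1.62  0.43  1.15  2.73]
sawb [-0.3   1.    1.15  1.71 -1.    1.14 -1.53]
sawb [-0.    0.73  0.46  1.7  -0.42  0.81 -0.46]
sawa [-0.27  0.72  0.95  2.12 -0.88  0.77 -1.41]
sawa [-0.04  0.57  0.53  2.12 -0.53  0.58 -0.23]
well [-0.7   0.6   0.3   1.92 -0.28  0.66 -1.33]
hi [-0.76  0.39  0.37  1.68 -0.15  1.1  -1.44]
well [-0.69  0.71  0.33  1.67 -0.29  0.81 -1.33]
hi [-0.71  0.53  0.37  1.44 -0.2   1.21 -1.42]
```

```bash
python3 - <<'E'
from h import *
q=qx(sx)
ctrl.movep(SO+[0,0,.13],q);print(get_state()['time'])
P,c,im=cloud('wrist');cv2.imwrite('pics/w1.png',im)
S=P[box(P,[.40,-.06,.006],[.64,.04,.05])]
if len(S)>50: r=rect(S);print('scr',r);Hd=S[S[:,2]>.02];print(rect(Hd))
E
```

```text
3.0833
scr ((523.4179077148438, -9.730018615722656), (32.078861236572266, 193.8577117919922), 79.062744140625)
((481.926025390625, -1.367431640625), (25.7967472076416, 109.40522003173828), 78.46061706542969)
```

View pics/w1.png

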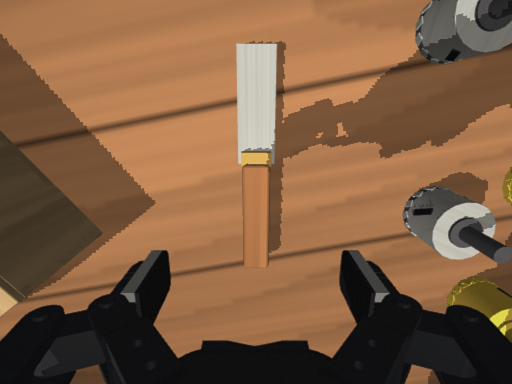

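The wrist view shows the scraper centred between the jaws (columns 243–277) with the blade pointing away and the handle at rows 165–265. Next I grasp it.

```bash
python3 - <<'E'
from h import *
q=qx(sx)
ctrl.movel(SO+[0.001,0.001,.005],max_speed=.12)
ctrl.close_gripper(110)
s=get_state();print(s['time'],s['width'],s['tcp_pos'])
ctrl.movel(SO+[0,0,.13],max_speed=.2)
ctrl.movep(case(-.07-.16,0,.16),qx(ex))
s=get_state();print(s['time'],s['width'],s['tcp_pos'],s['contact_force'])
P,c,im=cloud('wrist')
cv2.imwrite('pics/w2.png',im)
T=P[box(P,[.40,.13,.107],[.67,.36,.118])]
L=(P-np.r_[C,0])@np.c_[ex,ey,[0,0,1]]
T=L[box(L,[-.09,-.12,.106],[.1,.12,.118])];print('lid wrist case-frame',T.min(0),T.max(0),np.median(T[:,2]),rect(T))
t=s['tcp_pos']
B=L[box(L,[-.25,-.04,.13],[-.05,.04,.2])];print('blade',len(B),np.percentile(B,[1,50,99],axis=0).round(4))
for n in('scene','side'):
    P,c,im=cloud(n);L=(P-np.r_[C,0])@np.c_[ex,ey,[0,0,1]]
    B=L[box(L,[-.19,-.03,.14],[-.04,.03,.20])];print(n,len(B),np.percentile(B,[1,50,99],axis=0).round(4))
    bt=B[B[:,0]>-.18]; print('slope',np.polyfit(bt[:,0],bt[:,2],1))
    T=L[box(L,[-.09,-.12,.106],[.1,.12,.118])]
    # front edge line and side edges in the case frame
    yy=np.linspace(-.08,.08,9);print('front',[round(float(T[abs(T[:,1]-y)<.01][:,0].min()),4) for y in yy])
E
```

```text
4.925 0.021905204308804403 [ 0.49511296 -0.00466407  0.00556465]
7.2 0.02192359505922751 [0.63422865 0.0546828  0.15912451] [ 0.59802666 -0.03805898 -1.49064056]Traceback (most recent call last):
  File "<stdin>", line 13, in <module>
    return umr_minimum(a, axis, None, out, keepdims, initial, where)
ValueError: zero-size array to reduction operation minimum which has no identity
```

View pics/w2.png

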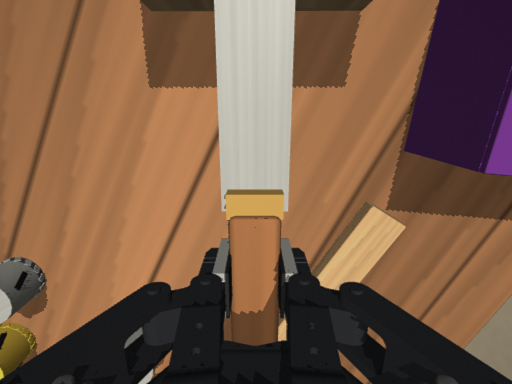

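The scraper is held straight and the blade (columns 218–293) points at the case front. The lid is out of this view, so I check the height and alignment with the fixed cameras.

```bash
python3 - <<'E'
from h import *
M=np.c_[ex,ey,[0,0,1]]
print((get_state()['tcp_pos']-np.r_[C,0])@M)
for n in('scene','side'):
    P,c,im=cloud(n);L=(P-np.r_[C,0])@M
    B=L[box(L,[-.20,-.03,.145],[-.06,.03,.20])];print(n,len(B),np.percentile(B,[1,50,99],axis=0).round(4).tolist())
    bt=B[(B[:,0]>-.18)&(abs(B[:,1])<.012)]; print('slope',np.polyfit(bt[:,0]+.15,bt[:,2],1))
    T=L[box(L,[-.09,-.12,.1075],[.1,.12,.118])]
    print('front',[round(float(np.percentile(T[abs(T[:,1]-y)<.01][:,0],2)),4) for y in np.linspace(-.08,.08,5)],'y',np.percentile(T[:,1],[.5,99.5]),'z',np.median(T[:,2]))
E
```

```text
[-0.22987259  0.00057288  0.15932225]
scene 12 [[-0.1985, 0.0003, 0.169], [-0.1956, 0.0092, 0.1769], [-0.1888, 0.0155, 0.1784]]Traceback (most recent call last):
  File "<stdin>", line 7, in <module>
    raise TypeError("expected non-empty vector for x")
TypeError: expected non-empty vector for x
```

```bash
python3 - <<'E'
from h import *
M=np.c_[ex,ey,[0,0,1]]
a=[]
for n in('scene','side'):
    P,c,im=cloud(n);L=(P-np.r_[C,0])@M
    T=L[box(L,[-.09,-.12,.1075],[.1,.12,.118])]
    print(n,'front',[round(float(np.percentile(q,2)),4) for y in np.linspace(-.08,.08,5) if len(q:=T[abs(T[:,1]-y)<.01][:,0])],'y',np.percentile(T[:,1],[.5,99.5]),'z',np.median(T[:,2]))
    B=L[box(L,[-.20,-.03,.12],[-.06,.03,.20])];print(len(B),B[:3])
    u,v=(329,160) if n=='scene' else (200,150)
    a.append(cv2.resize(im[v-75:v+75,u-66:u+66],(396,450)))
cv2.imwrite('pics/c3.png',np.hstack(a))
E
```

```text
scene front [-0.0698, -0.0696, 0.0088, -0.0721] y [-0.09608734  0.09103836] z 0.11071384691484373
13 [[-0.18953773  0.01449985  0.17040412]
 [-0.19556238  0.01091794  0.17897882]
 [-0.19130585  0.01599793  0.16789082]]
side front [-0.0658, -0.063, -0.0693, -0.0681, -0.0676] y [-0.09295604  0.09587255] z 0.11029940996707917
282 [[-0.10515261 -0.01178007  0.16780708]
 [-0.10824079 -0.01203695  0.16904901]
 [-0.11000335 -0.01421425  0.16829752]]
```

View pics/c3.png

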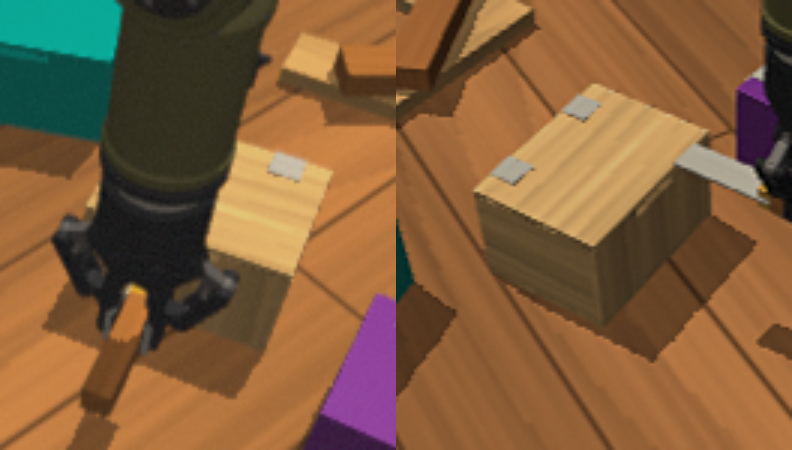

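```bash
cat >> h.py <<'E'
def arc(a,r=.115): return case(.07-r*np.cos(a)-.125,0,.105+r*np.sin(a)-.0094)
def lidangle(tag=None):
    M=np.c_[ex,ey,[0,0,1]]
    for n in('side','scene'):
        P,c,im=cloud(n);L=(P-np.r_[C,0])@M
        T=L[box(L,[-.09,-.1,.118],[.15,.1,.27])]
        if len(T)<60: continue
        H=T-[.07,0,.105]
        ang=np.arctan2(H[:,2],-H[:,0]);rr=np.hypot(H[:,0],H[:,2])
        g=(rr>.04)&(rr<.145)
        print(n,'angle pctl',np.percentile(ang[g],[5,25,50,75,95]).round(2),g.sum())
        if tag: cv2.imwrite(f'pics/{tag}_{n}.png',im)
E
python3 - <<'E'
from h import *
ctrl.movel(case(-.225,0,.0918))
ctrl.movel(case(-.17,0,.0918),max_speed=.1)
s=get_state();print(s['time'],s['tcp_pos'],s['contact_force'])
for a in(.05,.2,.36):
    ctrl.movel(arc(a),max_speed=.12);s=get_state();print(a,s['time'],s['contact_force'].round(1),s['width'])
lidangle('l4')
E
```

```text
8.7083 [0.60803595 0.1083478  0.09193061] [ 0.0457341  -0.42073944 -0.1137718 ]
0.05 8.9583 [ 0.4 -0.3 -1.5] 0.02190160451955826
0.2 9.25 [ 0.4 -0.6 -1. ] 0.02204048236903468
0.36 9.55 [-0.1  0.6 -1.6] 0.021825054213053325
side angle pctl [0.37 0.41 0.43 0.45 0.5 ] 1221
scene angle pctl [0.38 0.41 0.43 0.45 0.49] 623
```

```bash
python3 -c "
import cv2
a=cv2.imread('pics/l4_side.png');cv2.imwrite('pics/l4c.png',cv2.resize(a[50:230,100:340],(720,540)))"
```

```text
(no output)
```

View pics/l4c.png

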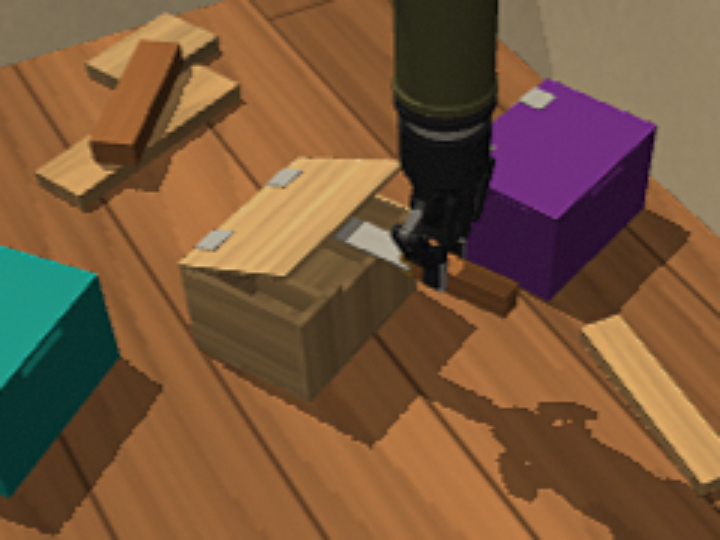

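The lid is raised to about 0.37 rad by the blade alone, so its edge is roughly 50 mm clear. I continue the swing.

```bash
python3 - <<'E'
from h import *
for a in(.6,.85,1.1,1.35,1.55,1.72,1.84):
    ctrl.movel(arc(a),max_speed=.15);s=get_state();print(a,round(s['time'],2),s['contact_force'].round(1))
lidangle('l5')
E
```

```text
0.6 9.98 [ 0.7  0.2 -0.1]
0.85 10.32 [-0.3 -0.3 -1.9]
1.1 10.67 [ 0.1 -0.5 -1.5]
1.35 11.01 [-0.1 -0.8 -0.8]
1.55 11.31 [ 0.2 -0.5 -1.1]
1.72 11.59 [ 1.3 -0.5 -0.4]
1.84 11.84 [ 0.5 -0.6 -1.3]
side angle pctl [1.3  1.84 1.86 1.87 1.9 ] 1766
scene angle pctl [1.29 1.83 1.84 1.86 1.88] 1148
```

```bash
python3 - <<'E'
from h import *
ctrl.movel(get_state()['tcp_pos']-ex*.10,max_speed=.25)
ctrl.movep(SO+[0,0,.08],qx(sx))
ctrl.movel(SO+[0,0,.0056],max_speed=.12)
s=get_state();print(s['time'],s['tcp_pos'],s['contact_force'])
ctrl.ungrasp()
ctrl.movel(SO+[0,0,.15],max_speed=.25)
q=qx(-ey)
ctrl.movep(np.array([.600,-.1875,.16]),q)
lidangle('l6')
# refine saws from wrist
P,c,im=cloud('wrist');cv2.imwrite('pics/w6.png',im)
for k,(x,y) in dict(b=(.60,-.1875),a=(.4405,-.171)).items():
    W=P[box(P,[x-.05,y-.05,.046],[x+.05,y+.05,.12])]
    t2=W[W[:,2]<.054];t=W[W[:,2]>.084];print(k,len(t2),cv2.minEnclosingCircle((t2[:,:2]*1000).astype(np.float32)) if len(t2)>9 else 0,len(t),t.mean(0) if len(t) else 0)
print(get_state()['time'])
P,c,im=cloud('side')
M=np.c_[ex,ey,[0,0,1]];L=(P-np.r_[C,0])@M
T=L[box(L,[-.085,-.11,.1],[.06,.11,.108])];print('front',np.percentile(T[T[:,0]<-.05],[2,98],axis=0),'y',np.percentile(T[:,1],[1,99]))
S=P[box(P,[.40,-.06,.006],[.64,.04,.05])];print('scr',rect(S),S[:,2].max())
cv2.imwrite('pics/s6.png',cv2.resize(im,(800,600)))
E
```

```text
14.6583 [ 0.49424175 -0.00561618  0.00558977] [-4.87833816e-04  1.41154462e-01 -1.07683957e+00]
side angle pctl [1.83 1.85 1.86 1.87 1.91] 1875
scene angle pctl [1.81 1.83 1.84 1.86 1.88] 2605
b 2054 ((602.6943359375, -185.9684295654297), 25.913095474243164) 242 [ 0.60305163 -0.18562652  0.08910647]
a 1178 ((443.1123352050781, -169.8782196044922), 26.354969024658203) 5 [ 0.44727908 -0.17267408  0.08447786]
17.0167
front [[-0.07096842 -0.09178014  0.10034334]
 [-0.0515405   0.09617078  0.10711677]] y [-0.09528582  0.09746468]
scr ((519.285400390625, -10.002857208251953), (35.34053039550781, 195.89425659179688), 79.02464294433594) 0.03177665963568243
```

View pics/s6.png

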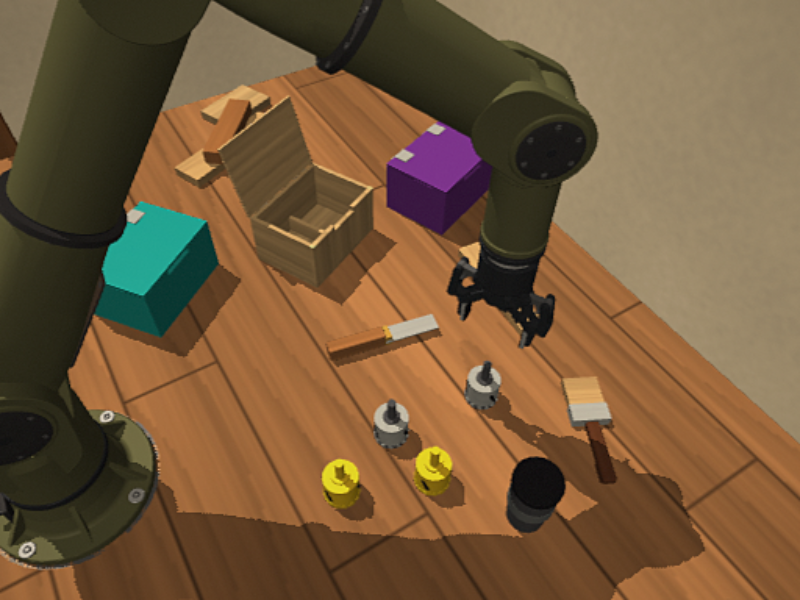

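The side view shows the lid open, the scraper flat at (383,338) and everything else in place. Next is saw_b, the steel one at (484,385).

```bash
cat >> h.py <<'E'
def saw(xy,y,x=-.0005):
    q=qx(-ey);p=lambda z:np.r_[xy,z]
    s=get_state()
    if np.linalg.norm(s['tcp_pos'][:2]-xy)>.03: ctrl.movep(p(.16),q)
    else: ctrl.movel(p(.13))
    ctrl.movel(p(.057),max_speed=.12);ctrl.close_gripper(60)
    s=get_state();zg=s['tcp_pos'][2];print('grip',s['time'],s['width'],s['tcp_pos'])
    ctrl.movel(p(.25),max_speed=.25)
    ctrl.movep(case(x,y,.27),q)
    s=get_state();print('over',s['time'],s['width'],(s['tcp_pos']-np.r_[C,0])@np.c_[ex,ey,[0,0,1]],zg,s['contact_force'].round(2))
    return zg
def setdown(x,y,zg):
    ctrl.movel(case(x,y,zg+.016),max_speed=.2)
    f0=get_state()['contact_force'][2]
    z=zg+.0095
    while z>zg+.0035:
        ctrl.movel(case(x,y,z),max_speed=.03);s=get_state();f=s['contact_force'][2]-f0
        print('z',z-zg,s['tcp_pos'][2]-zg,f.round(2))
        if f>1.0: break
        z-=.001
    ctrl.ungrasp();s=get_state();print('open',s['contact_force'].round(2),s['width'])
    ctrl.movel(case(x,y,.27),max_speed=.25);print(get_state()['time'])
E
python3 - <<'E'
from h import *
zg=saw(np.array([.602,-.1865]),-.0455)
P,c,im=cloud('side');cv2.imwrite('pics/s7.png',cv2.resize(im[40:240,80:340],(780,600)))
L=(P-np.r_[C,0])@np.c_[ex,ey,[0,0,1]]
W=L[box(L,[-.05,-.1,.19],[.05,0,.27])];print(len(W),np.percentile(W,[1,50,99],axis=0).round(3))
E
```

```text
grip 18.8417 0.011246720718790782 [ 0.60213152 -0.18646532  0.05728418]
over 21.475 0.011298912415331295 [-0.00263394 -0.04532877  0.27003796] 0.05728417983020059 [ 0.13 -1.05 -1.8 ]
433 [[-0.029 -0.059  0.213]
 [-0.014 -0.027  0.247]
 [ 0.02  -0.015  0.267]]
```

View pics/s7.png

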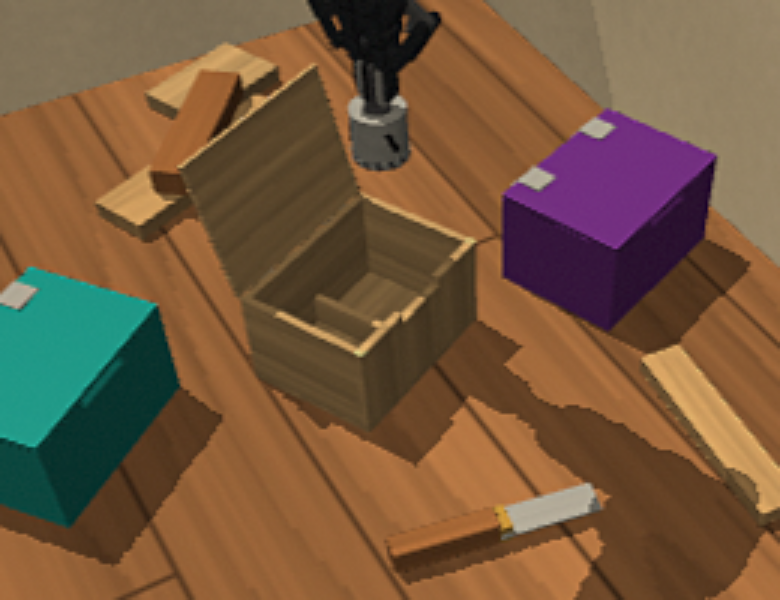

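The saw hangs upright over the far compartment (380,130), and the lid and scraper are in place. I set it down.

```bash
python3 - <<'E'
from h import *
setdown(-.0005,-.0455,.05728)
s=get_state();print((s['tcp_pos']-np.r_[C,0])@np.c_[ex,ey,[0,0,1]])
zg=saw(np.array([.4415,-.1705]),.0455)
E
```

```text
z 0.009499999999999995 0.00956611124847534 -0.39
z 0.008499999999999994 0.008511421057925683 0.47
z 0.007499999999999993 0.008004653889553251 5.15
open [-0.22  0.57 -0.36] 0.08524665980650159
25.2083
[-0.00035224 -0.04480137  0.2686604 ]
grip 28.6417 0.011232415391845227 [ 0.4415617  -0.1704878   0.05708575]
over 31.0917 0.011292259007924995 [-0.00236375  0.04586116  0.26985249] 0.05708574773376163 [-0.05  0.22 -2.3 ]
```

```bash
python3 - <<'E'
from h import *
setdown(-.0005,.0455,.0571)
ctrl.movep(np.array([.45,-.02,.35]),qx(-ey))
a=[]
for n in('side','scene'):
    P,c,im=cloud(n);a.append(cv2.resize(im,(400,300)));u,v=(200,130) if n=='side' else (335,150)
    a.append(cv2.resize(im[v-60:v+60,u-80:u+80],(400,300)))
    L=(P-np.r_[C,0])@np.c_[ex,ey,[0,0,1]]
    for y in(.0455,-.0455):
        t=L[box(L,[-.04,y-.03,.088],[.04,y+.03,.104])];print(n,y,len(t),t.mean(0).round(4) if len(t) else 0,t[:,2].max() if len(t) else 0)
    S=P[box(P,[.40,-.06,.006],[.64,.04,.05])];print('scr',rect(S),S[:,2].max())
lidangle()
cv2.imwrite('pics/f8.png',np.vstack([np.hstack(a[:2]),np.hstack(a[2:])]))
s=get_state();print(s['time'],s['contact_force'])
E
```

```text
z 0.009499999999999995 0.009595434744492162 0.26
z 0.008499999999999994 0.008504618144759293 -0.15
z 0.007499999999999993 0.007995285710096237 7.11
open [ 0.32 -0.19 -0.52] 0.08544679051478057
34.775
side 0.0455 25 [-0.0019  0.0501  0.094 ] 0.09975555675425243
side -0.0455 19 [-0.0006 -0.0409  0.0951] 0.10006765507009545
scr ((519.468017578125, -9.93948745727539), (35.56187057495117, 195.76402282714844), 78.40870666503906) 0.0319545708888539
scene 0.0455 24 [-0.0031  0.045   0.0956] 0.09992736241085505
scene -0.0455 25 [-0.0038 -0.0452  0.0952] 0.09892201788381239
scr ((521.6243896484375, -10.641693115234375), (32.72900390625, 194.9534149169922), 78.39165496826172) 0.03325447818076799
side angle pctl [1.83 1.85 1.86 1.87 1.9 ] 1542
scene angle pctl [1.81 1.83 1.84 1.86 1.88] 2606
36.0417 [ 0.48802083  0.20055905 -0.42762245]
```

View pics/f8.png

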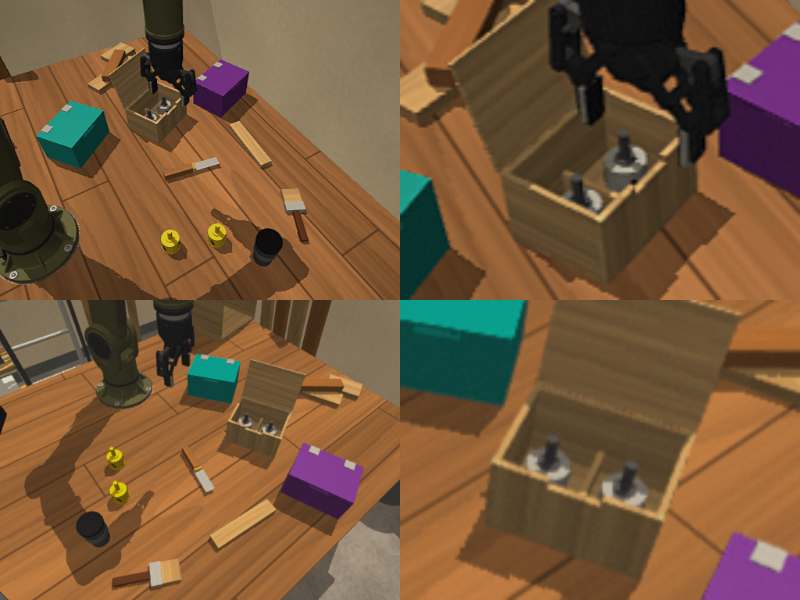

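Both saws stand shank up, one in each compartment. The lid is open at about 1.84 rad, the scraper lies flat, the other things look unmoved and the arm is clear.

```bash
python3 -c "
from station import ticket
print(ticket.close_job())"
```

```text
the job is handed in; nothing more can be done
None
```

The job is done and handed in at about 36 s on the robot's clock. I levered the lid up with the blade in the notch and swung it past upright with the scraper alone. Then I laid the scraper flat where it had been and set one steel hole saw in each compartment, lowering each until it met the floor before letting go.

- **Lid:** both fixed cameras put it at about 1.84–1.86 rad. It held there after the scraper was taken away.
- **Saws:** both stand shank up, with shank tops at 0.099–0.100 m (0.098 m expected), and each within about 5 mm of its compartment's centre. They met the floor with 5–7 N.
- **Scraper:** its outline matches the one at the start, with measured highest points of 32–33 mm. That is within camera noise of the handle's 28 mm, so it is lying flat.
- **Left alone:** the tumbler, brush, batten and yellow look-alikes look unmoved in the final pictures. I judged that by eye and did not measure it.

None of these final checks failed or disagreed.

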